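# Peg the rinsed cup and hold the drying lamp over it

### The arm

A 6-joint arm with a two-finger parallel gripper is mounted at the origin on the work surface. World frame = base frame: x ahead of the robot, y to its left, z up, the work surface at z = 0. Lengths are in m, angles in rad, forces in N, time in s.
With the tool pointing down it reaches from about 0.4 to 0.825 m from the base axis. Payload 7 kg.
Tool frame: the origin (TCP) lies on the centre line of the jaws, within the pads' length; the fingertips stand arm.tip_reach ahead of it and the grasp point (between the pads) lies 5 mm behind it (arm.tip_reach is the distance from the TCP to the fingertips, in m); z points along the fingers, y is the line along which they close (so a half turn about z gives the same grasp; the last joint's range is limited). The gripper opens to 88 mm and grips with 3 to 60 N. Pads are 19 mm wide; open, the fingers measure 130 mm over their backs; the gripper's body (78 mm by 193 mm) begins 47 mm behind the grasp point.
Start: joints at [-0.986, 0.359, 0.012, 0, -1.224, -0.288], TCP at [0.197, -0.645, 0.241] pointing down, gripper open.
Joint ranges: [-3.07, 3.07], [-1.43, 2.12], [-1.02, 1.25], [-3.03, 1.67], [-3.05, -0], [-3.03, 3.03]. Speed limits (rad/s): [2.39, 2.39, 3.01, 3.14, 3.14, 3.14].

### API

Orientations are given as [roll, pitch, yaw] about the fixed x, y, z axes, in that order (R = Rz(yaw) Ry(pitch) Rx(roll)).
In Python, from station import status, optics, order, arm gives the robot as it stands. The module is installed in compiled form; this text tells all that it offers.
- The arm moves only by the shell command python3 -m jog 'ROWS' [FORCE]. ROWS is JSON, a list of rows, each a list of 3 entries, a list of its own where there are three numbers: the gripper command: -1 is shut, 1 is fully open, values between are in proportion, then the shift along the tool's x, y, z in mm, then the turn about the tool's z in rad. A call has 1 to 20 rows; each row is the pose to reach, as a shift and turn from the pose commanded when the call began, along the tool's axes at that moment; what a row does not reach only later rows make up. A row lasts 1/8 s, in which the tool goes at most 62.5 mm and 10.7 degrees, less where a joint would pass 70% of its speed; a pose out of reach is approached as far as the arm can. A call with a gripper value outside its range is refused whole. The fingers move at their own pace and stop on an object; FORCE is the grip in N (left out, the last holds). Time passes only in rows, so rows that repeat a pose let the fingers close. It gives the time, the measured TCP pose, the force, the opening and the grip force at its end, in the units of the state.
- status.get_state(): the state, without advancing time (a new reading comes with each control period).
- optics.grab_frame(name): name is "scene" or "side" or "wrist"; returns a dict with "color" (400x640x3 uint8, red, green, blue), "mtx" (3x3 intrinsics, pixels), "cam_to_world" (4x4, takes a point from camera to world coordinates). Camera axes: x right, y down, z forward; pixel columns grow to the right and rows downward; lengths in m; the calibration is good to about 2 mm. A picture is of the moment at which its call begins. There is no depth.
- order.job_done(): hands the job in; it is judged then, once.
The state is a dict: "t": time; "q": joint angles; "qd": joint speeds; "joint_efforts": joint torques, N m; "eef_pos": TCP position; "ee_rot": TCP orientation; "force": force on the tool from outside, world axes, zero at the start; "moment": the same for the moment, N m; "width": finger opening in m; "gripper_force": force on a finger pad.
Only numpy, scipy, OpenCV 4.12 (cv2) and the standard library are available. Lean on these libraries where they do the work, as an engineer would, in place of code of your own. Each camera call takes 0.05 s, during which the arm holds its last target. There are 200 camera calls.

### The job

Turn the rinsed cup that lies on the wire drip rack upside down over the drying peg and let go of it, so that its rim sits flat on the peg's plate. Then squeeze the lock button into the sliding head of the drying-lamp arm, draw the arm out until its needle stands level with the arrow on the scale, and finish still holding it there, the button squeezed in and the arm at rest: a spring pulls it back as soon as it is let go. Leave the cone, the power strip and the screwdriver alone.

Things in the scene. Friction and masses are not known exactly. Their poses are not given: they have to be found in the camera images.
- cup_mid (a point): white straight cup, 56 mm outside diameter, 90 mm long, wall 3 mm, 60 to 130 g; the point is on its axis half-way along; z runs along the axis towards the open mouth. At the start it lies on two wires (outer width 40 mm) of a drip rack, mouth 25 degrees below level and facing roughly the robot, rim against a stop plate; flanks and closed end are free to grasp.
- peg_base (a point): the drying peg's foot: centre of the peg at the top of its plate (the plate is 100 x 110 x 12 mm, fixed, flat on the table). The upright wooden peg is 28 mm in diameter and rises 72 mm above this point, with a rounded top; z is up. A cup set home has its mouth rim on this plate, its middle 45 mm above this point.
- arrow (a point): tip of the small flat steel arrow that reaches from the peg's plate onto the scale; it marks the reading. Its y axis runs along the lamp arm, in the direction the arm is drawn out; its x axis points from the peg to the arm.
- needle (a point): lower tip of the thin vertical needle (4 mm thick, 122 mm long) that hangs from the lamp arm's cross bar over the scale; it moves with the arm. Its x and y axes are parallel to the arrow's; level with the arrow means the same y in the arrow's frame.
- head_grip (a point): sliding head at the end of the telescoping arm: black block 36 mm (x) by 32 mm (y), 75 mm high. The point: its centre, 25 mm below its top, at button height. y: the way the arm draws out. The lock button stands out of the +x face (46 mm wide over it), the -x face is plain: close one finger on each, from above. Lamp bar (-x side) and catch (+x side) start 37 mm below the point.
- button_face (a point): outer face of the round steel lock button, 16 mm in diameter, 10 mm proud of the head's +x face when out; it moves with the head. The lamp shade, 72 mm wide, hangs 130 mm from the head on the other (-x) side.
- boom (a joint): how far the lamp arm is drawn out, in m: 0 stowed and locked, 0.22 fully out. A spring pulls it back with 3 to 5 N. Drawn out until needle and arrow are level it reads 0.12 to 0.19.
- lock_button (a joint): how far the button is pressed in, in m: 0 out, 0.010 flush with the head. Its spring needs 2 N to start and 7 N when flush. The lock is free from 0.008 on; while the button is out the stowed arm is blocked; away from the stowed place it does not lock.
- cone: bystander: a yellow cone, 52 mm wide and 108 mm high, origin under its centre
- strip: bystander: a white power strip, 60 x 200 x 38 mm, origin under its centre
- driver: bystander: a screwdriver with a green handle, 190 mm long, lying on the table, origin at its underside

How it is judged:
By the outcome, as a careful person would: the job done as asked, in the order asked, and still so for the second after the job is handed in, while the arm keeps its last pose, push and grip.
It also fails if it takes over 54 s, if anything falls off the work surface, if the arm or the gripper's body presses on something with over 40 N, if the wrist force passes 120 N, or if a joint passes its speed limit or range.

## Working session

There is one attempt and no reset: what is moved stays moved. The work goes in short steps, Python scripts to look and compute and a shell command to move; the robot and the scene stay as the last step left them, time stands still between calls to the robot, and variables do not carry over. Pictures are saved under pics/ and viewed, at most 10 in all, crops included, and the job is handed in when it is done.

```bash
mkdir -p pics; python3 - <<'E'
from station import status,optics,arm
import cv2,numpy as np
print(status.get_state(), arm.tip_reach)
for n in ("scene","side"):
    f=optics.grab_frame(n); cv2.imwrite(f"pics/{n}0.png",f["color"][:,:,::-1]); np.savez(f"{n}0.npz",**f); print(n,f["mtx"].tolist(),np.round(f["cam_to_world"],3).tolist())
E
```

```text
{'t': 0.0, 'q': array([-9.85922514e-01,  3.59399392e-01,  1.10796340e-02, -3.04879685e-04,
       -1.22411229e+00, -2.88115054e-01]), 'qd': array([ 0.00102709,  0.00025277, -0.0013592 , -0.00123842,  0.00056698,
       -0.00016595]), 'joint_efforts': array([ 1.10818610e-04, -5.82724214e+01,  2.93062305e+01,  6.99745148e+00,
        7.05741797e-03, -1.54878280e-04]), 'eef_pos': array([ 0.1972259 , -0.64506923,  0.23963179]), 'ee_rot': array([ 3.13994291e+00, -1.90028999e-04, -2.84493757e+00]), 'force': array([ 0.53637297, -0.01554724,  0.36539965]), 'moment': array([-0.05417159, -0.01372411,  0.01012255]), 'gripper_force': 0.0, 'width': 0.08782193664685978} 0.014
scene [[517.0425339134374, 0.0, 331.51701244756543], [0.0, 517.0425339134374, 193.3050559683237], [0.0, 0.0, 1.0]] [[0.443, 0.535, -0.719, 1.491], [0.897, -0.271, 0.35, -0.442], [-0.008, -0.8, -0.6, 0.882], [0.0, 0.0, 0.0, 1.0]]
side [[440.12290999511373, 0.0, 323.0964405631214], [0.0, 440.12290999511373, 190.38916845319912], [0.0, 0.0, 1.0]] [[-0.989, -0.117, 0.089, 0.5], [-0.147, 0.777, -0.612, 0.682], [0.003, -0.619, -0.786, 0.982], [0.0, 0.0, 0.0, 1.0]]
```

View pics/scene0.png

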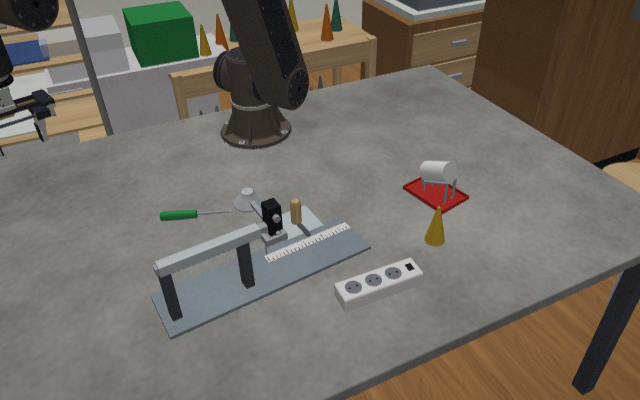

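View pics/side0.png

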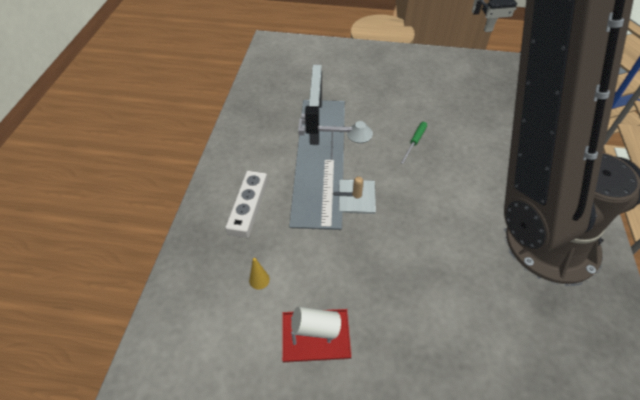

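Scene: rig base about (265,270), peg (296,210), head (271,216), cup (438,172). Side: peg (358,187), head (312,120), cup (317,323). Next, enlarged crops.

```bash
python3 - <<'E'
import cv2,numpy as np
s=cv2.imread("pics/scene0.png"); d=cv2.imread("pics/side0.png")
def c(im,x,y,w,h,k): return cv2.resize(im[y:y+h,x:x+w],None,fx=k,fy=k,interpolation=cv2.INTER_CUBIC)
a=np.vstack([c(s,230,180,133,100,3)[:300,:399],c(s,380,150,100,75,4)[:300,:399]])
b=np.vstack([c(d,280,90,100,75,4)[:300,:399],c(d,280,155,100,75,4)[:300,:399]])
cv2.imwrite("pics/crop1.png",np.hstack([a,b]))
cv2.imwrite("pics/crop2.png",c(d,270,290,100,75,6))
E
```

```text
(no output)
```

View pics/crop1.png

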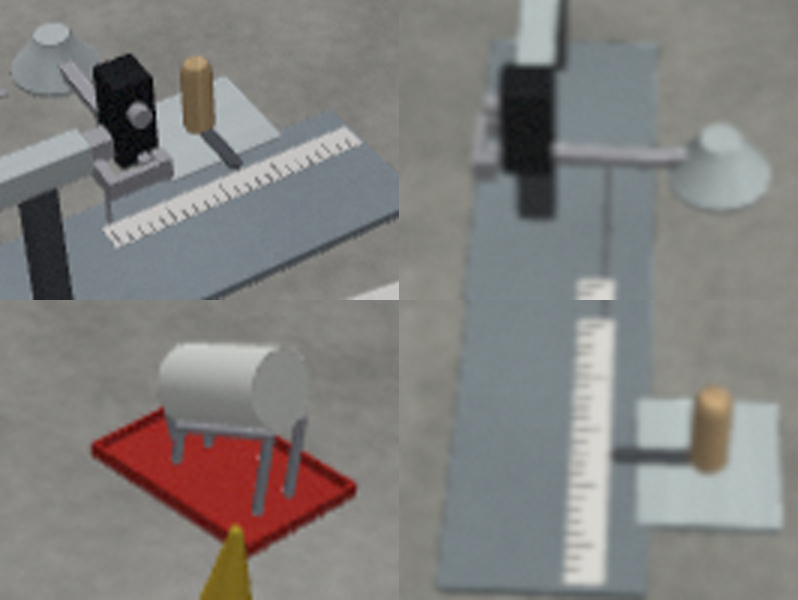

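View pics/crop2.png

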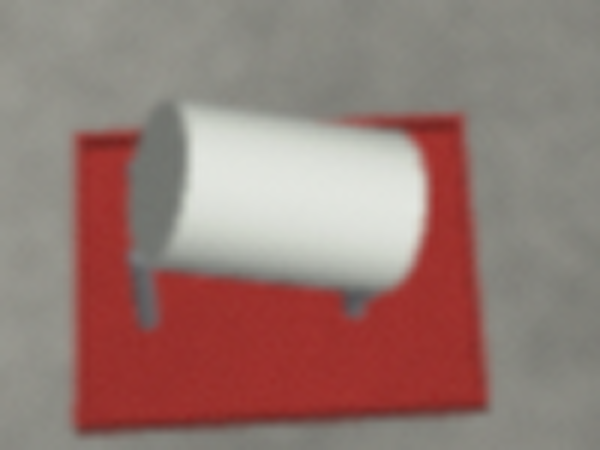

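Crops: head top (scene 271,202 / side 312,110), peg top (295.7,199 / 358.7,177.5), arrow tip (309,235 / 333.7,193.5). The needle tip is near the left end of the scale. The closed end of the cup faces away from the robot and sits higher than the mouth. Next: triangulate.

```bash
cat > h.py <<'E'
import numpy as np
from scipy.optimize import least_squares
S=dict(np.load("scene0.npz")); D=dict(np.load("side0.npz"))
def proj(f,P):
    T=np.linalg.inv(f["cam_to_world"]); p=T[:3,:3]@np.asarray(P)+T[:3,3]; p=f["mtx"]@p; return p[:2]/p[2]
def tri(a,b,A=S,B=D):
    r=least_squares(lambda P:np.r_[proj(A,P)-a,proj(B,P)-b],[.5,0,.1]); return r.x,np.abs(r.fun).max()
def onz(f,px,z):
    d=f["cam_to_world"][:3,:3]@np.linalg.solve(f["mtx"],[px[0],px[1],1]); o=f["cam_to_world"][:3,3]; return o+d*(z-o[2])/d[2]
E
python3 - <<'E'
from h import *
np.set_printoptions(precision=4,suppress=True)
TL=lambda x,y:np.array([x/3+230,y/3+180]);BL=lambda x,y:np.array([x/4+380,(y-300)/4+150])
TR=lambda x,y:np.array([(x-399)/4+280,y/4+90]);BR=lambda x,y:np.array([(x-399)/4+280,(y-300)/4+155]);C2=lambda x,y:np.array([x/6+270,y/6+290])
for n,a,b in [("pegtop",TL(197,58),BR(714,390)),("arrow",TL(238,166),BR(614,454)),("needle",TL(109,227),BR(605,316)),("head",TL(124,66),TR(528,81)),("scaleA",TL(112,237),TR(597,279)),("scaleB",TL(352,133),BR(585,582)),("shadetop",TL(53,28),TR(720,128)),("button",TL(139,113),TR(488,108)),("cupend",BL(280,388),C2(159,184))]:
    print(n,*tri(a,b))
print("platecorners",[onz(D,BR(*p),.012)[:2] for p in [(638,402),(777,402),(780,525),(638,523)]])
print("rig",[onz(D,p,.006)[:2] for p in [TR(490,42),TR(658,45),BR(440,588),BR(643,597)]])
print("tray",[onz(D,C2(*p),.003)[:2] for p in [(78,135),(462,118),(487,408),(78,430)]])
# cup fit: closed end centre + axis line slopes
E=tri(BL(280,388),C2(159,184))[0]
def res(v):
    P=v[:3];d=np.array([-np.cos(v[3])*np.cos(.4363),-np.sin(v[3])*np.cos(.4363),-np.sin(.4363)])
    m=P+.09*d;a=proj(D,P);b=proj(D,m);sa=proj(S,P);sb=proj(S,m)
    u=(b-a)/np.linalg.norm(b-a);w=(sb-sa)/np.linalg.norm(sb-sa)
    sl=(C2(400,130)-C2(185,100)+C2(365,290)-C2(165,268));ss=-(BL(283,347)-BL(180,345)+BL(270,437)-BL(168,425))
    return np.r_[a-C2(159,184),sa-BL(280,388),20*np.cross(u,sl/np.linalg.norm(sl)),20*np.cross(w,ss/np.linalg.norm(ss))]
r=least_squares(res,np.r_[E,0]);print("cup",r.x,r.fun)
v=r.x;d=np.array([-np.cos(v[3])*np.cos(.4363),-np.sin(v[3])*np.cos(.4363),-np.sin(.4363)])
print("mid",v[:3]+.045*d,"mouth px D",(proj(D,v[:3]+.09*d)-[270,290])*6)
E
```

```text
pegtop [ 0.5155 -0.071   0.0855] 0.7367984070802436
arrow [ 0.5799 -0.0646  0.0122] 0.6745817760147474
needle [ 0.6036 -0.1889  0.0152] 0.7068607480005653
head [ 0.6544 -0.178   0.2094] 0.15286354669676427
scaleA [ 0.6098 -0.1894  0.0099] 0.8081145997992394
scaleB [0.5844 0.0422 0.0107] 0.49804887634712713
shadetop [ 0.5294 -0.1943  0.1677] 0.9173693706868136
button [ 0.6804 -0.1777  0.1844] 0.3466244549557018
cupend [0.6047 0.3408 0.0948] 0.4536422697651119
platecorners [array([ 0.5677, -0.1162]), array([ 0.4695, -0.131 ]), array([ 0.4594, -0.0236]), array([ 0.5546, -0.0109])]
rig [array([ 0.7343, -0.4485]), array([ 0.5942, -0.4659]), array([0.678 , 0.0567]), array([0.5442, 0.0438])]
tray [array([0.6496, 0.2903]), array([0.5033, 0.2615]), array([0.4818, 0.3699]), array([0.627 , 0.3995])]
cup [0.6047 0.3408 0.0948 0.2034] [-0.3153  0.2033 -0.4532 -0.1735  0.0291 -0.0554]
mid [0.5648 0.3326 0.0758] mouth px D [389.2538 213.9657]<stdin>:17: DeprecationWarning: Arrays of 2-dimensional vectors are deprecated. Use arrays of 3-dimensional vectors instead. (deprecated in NumPy 2.0)
```

```bash
python3 -m jog '[[1,[-664,825,0],0.093],[1,[-664,825,0],0.093],[1,[-664,825,0],0.093],[1,[-664,825,0],0.093],[1,[-664,825,0],0.093],[1,[-664,825,0],0.093],[1,[-664,825,0],0.093],[1,[-664,825,0],0.093],[1,[-664,825,0],0.093],[1,[-664,825,0],0.093],[1,[-664,825,0],0.093],[1,[-664,825,0],0.093],[1,[-664,825,0],0.093],[1,[-664,825,0],0.093],[1,[-664,825,0],0.093],[1,[-664,825,0],0.093],[1,[-664,825,0],0.093],[1,[-664,825,0],0.093],[1,[-664,825,0],0.093],[1,[-664,825,0],0.093]]'
python3 - <<'E'
from station import optics
from h import *
import cv2
f=optics.grab_frame("wrist"); cv2.imwrite("pics/w1.png",f["color"][:,:,::-1]); np.savez("w1.npz",**f)
print(f["mtx"],np.round(f["cam_to_world"],3))
m=np.array([.5648,.3326,.0758]);d=np.array([np.cos(.2034)*.9063,np.sin(.2034)*.9063,.4226])
for s in(-.045,.03,.045):print(proj(f,m+s*d))
E
```

```text
t: 2.6
eef_pos: [0.5908, 0.3367, 0.2409]
ee_rot: [3.142, 0.0, -2.938]
force: [-0.2, 0.7, 1.1]
width: 0.0875
gripper_force: 0.0
[[285.22256511   0.         319.95486164]
 [  0.         285.22256511 200.15812382]
 [  0.           0.           1.        ]] [[-0.202  0.933  0.298  0.51 ]
 [ 0.979  0.192  0.063  0.321]
 [ 0.002  0.304 -0.953  0.384]
 [ 0.     0.     0.     1.   ]]
[319.72474666 123.88968879]
[319.78611826 190.56310127]
[319.79885146 204.3963035 ]
```

View pics/w1.png

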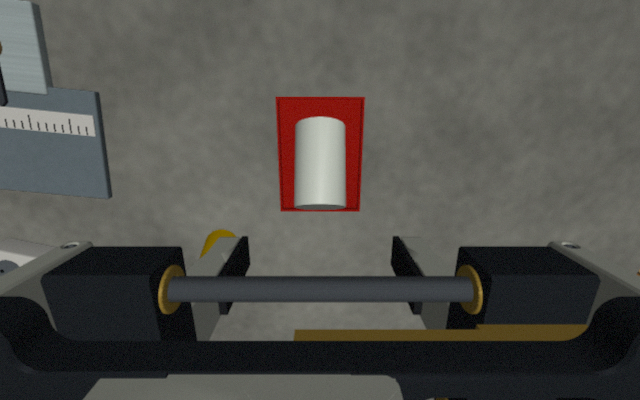

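Wrist view: the cup is centred at column 320, spans rows 118–208 and is aligned with the tool. This matches the prediction, so I descend and grasp lightly.

```bash
python3 -m jog '[[1,[0,0,50],0],[1,[0,0,100],0],[1,[0,0,140],0],[1,[0,0,157],0],[1,[0,0,157],0],[-1,[0,0,157],0],[-1,[0,0,157],0],[-1,[0,0,157],0],[-1,[0,0,157],0],[-1,[0,0,157],0],[-1,[0,0,157],0]]' 6
python3 -m jog '[[-1,[0,0,-15],0],[-1,[0,0,-40],0],[-1,[0,0,-80],0],[-1,[0,0,-120],0],[-1,[0,0,-120],0],[-1,[0,0,-120],0]]' 6
python3 - <<'E'
from station import optics
import cv2,numpy as np
f=optics.grab_frame("side"); g=optics.grab_frame("scene")
a=cv2.resize(f["color"][200:380,230:400],None,fx=2.3,fy=2.3)[:400,:390];b=cv2.resize(g["color"][60:235,360:530],None,fx=2.3,fy=2.3)[:400,:390]
cv2.imwrite("pics/l1.png",np.hstack([a,b])[:,:,::-1])
E
```

```text
t: 4.03
eef_pos: [0.5917, 0.3371, 0.0845]
ee_rot: [-3.141, 0.001, -2.938]
force: [1.4, -4.6, 6.5]
width: 0.0567
gripper_force: 6.0
t: 4.78
eef_pos: [0.5905, 0.3379, 0.2036]
ee_rot: [3.141, -0.0, -2.938]
force: [-1.0, 0.6, -1.6]
width: 0.0566
gripper_force: 6.0
```

View pics/l1.png

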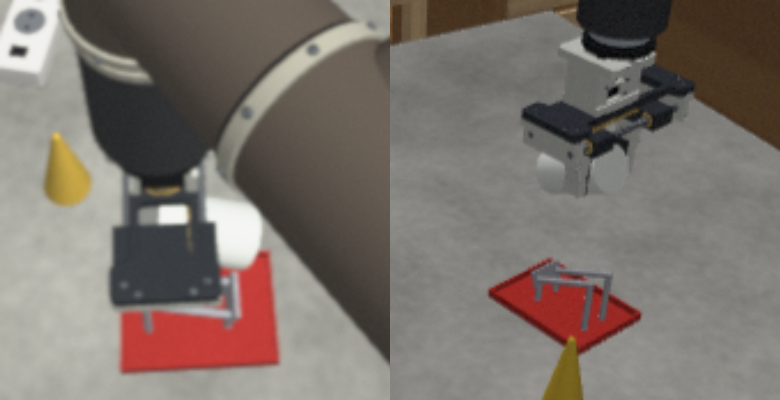

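The cup is held and lifted at the same tilt. I ease the grip so gravity swings the mouth down, and check this with the wrist moment.

```bash
cat > m.py <<'E'
from station import status,optics
import numpy as np,cv2
s=status.get_state();y=s["ee_rot"][2]
print("moment along tool y",round(float(s["moment"]@[np.sin(y),-np.cos(y),0]),4),"F",s["force"].round(2),"w",round(float(s["width"]),4),s["eef_pos"].round(4),s["ee_rot"].round(3))
w=optics.grab_frame("wrist")["color"];c=(w.min(2)>150)&(np.arange(640)[None]>240)&(np.arange(640)[None]<400)
r=np.where(c[:300].sum(1)>15)[0];print("white rows",r.min() if len(r) else None,r.max() if len(r) else None,c.sum())
E
python3 m.py; python3 -m jog '[[-1,[0,0,0],0],[-1,[0,0,0],0],[-1,[0,0,0],0],[-1,[0,0,0],0],[-1,[0,0,0],0],[-1,[0,0,0],0]]' 3; python3 m.py
```

```text
moment along tool y -0.0164 F [-0.4   0.19 -0.91] w 0.0569 [0.5903 0.3374 0.2024] [-3.141e+00 -2.000e-03 -2.938e+00]
white rows 123 275 11558
t: 5.68
eef_pos: [0.5911, 0.3376, 0.2036]
ee_rot: [3.142, 0.0, -2.938]
force: [-0.2, 0.3, -0.2]
width: 0.0571
gripper_force: 3.0
moment along tool y 0.0453 F [-0.16  0.3  -0.24] w 0.0571 [0.5911 0.3376 0.2036] [ 3.142  0.    -2.938]
white rows 123 275 11543
```

The cup keeps its 25° tilt through pad friction. I'll use the peg itself to turn it: hook the lower lip with the peg tip and draw the tool forward, so the mouth swings down. First, move to a standoff beside the peg, turning the tool −1.48.

```bash
python3 -m jog '[[-1,[10,-20,0],-0.12],[-1,[25,-50,0],-0.28],[-1,[42,-85,0],-0.44],[-1,[58,-120,0],-0.6],[-1,[75,-154,0],-0.76],[-1,[92,-190,0],-0.92],[-1,[110,-225,0],-1.08],[-1,[125,-256,0],-1.24],[-1,[140,-287,0],-1.38],[-1,[147,-302,0],-1.46],[-1,[150,-308,0],-1.48],[-1,[150,-308,0],-1.48],[-1,[150,-308,0],-1.48]]' 6
python3 - <<'E'
from station import optics,status
from h import *
import cv2
print(status.get_state()["eef_pos"],status.get_state()["ee_rot"])
f=optics.grab_frame("side"); g=optics.grab_frame("scene")
a=cv2.resize(f["color"][60:260,270:400],None,fx=3,fy=3)[:600,:390];b=cv2.resize(g["color"][80:280,230:360],None,fx=3,fy=3)[:600,:390]
cv2.imwrite("pics/l2.png",np.hstack([a,b])[:,:,::-1])
E
```

```text
t: 7.35
eef_pos: [0.5068, 0.0062, 0.2036]
ee_rot: [-3.141, -0.0, -1.458]
force: [-0.0, -0.1, -1.8]
width: 0.0567
gripper_force: 6.0
[0.50679019 0.00621605 0.20355302] [-3.14148551e+00 -6.11182525e-06 -1.45839367e+00]
```

View pics/l2.png

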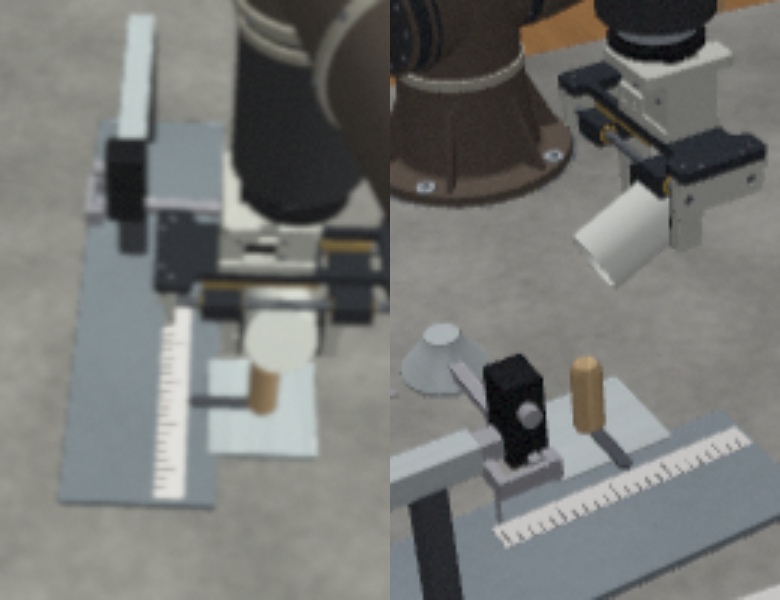

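Scene: the cup mouth points toward −y and down. The rim's upper edge is at (577,237) and its lower edge at (612,283) in the crop. The side view shows the cup over the plate. I check the tilt numerically.

```bash
python3 - <<'E'
from h import *
P=np.array([.5068,.0062,.2086]);u=np.array([.113,-.9936,0]);z=np.array([0,0,1.])
for t in (25,32,40,48,55):
    c,s=np.cos(np.radians(t)),np.sin(np.radians(t));ax=u*c-z*s;n=u*s+z*c
    o=[]
    for a,b in((.075,.028),(.075,-.028)):
        p=proj(S,P+a*ax+b*n);o.append(((p-[230,80])*3+[390,0]).round())
    print(t,o)
for b in (0,):
    print((proj(S,[.5145,-.0705,.084])-[230,80])*3+[390,0],(proj(D,[.5145,-.0705,.084])-[270,60])*3, tri(np.array([230+197/3,80+357/3]),np.array([270+267/3,60+360/3])))
E
```

```text
25 [array([575., 241.]), array([604., 284.])]
32 [array([577., 251.]), array([612., 288.])]
40 [array([581., 261.]), array([621., 290.])]
48 [array([587., 270.]), array([632., 291.])]
55 [array([592., 276.]), array([642., 291.])]
[584.91320298 357.10758975] [265.20589894 356.08894523] (array([ 0.51256452, -0.06792138,  0.08193731]), np.float64(0.018934664982964478))
```

```bash
python3 -m jog '[[-1,[0,0,30],0],[-1,[0,0,65],0],[-1,[0,0,82],0],[-1,[0,0,82],0],[-1,[6,0,82],0],[-1,[14,0,82],0],[-1,[22,0,82],0],[-1,[30,0,82],0],[-1,[30,0,82],0]]' 5; python3 m.py
python3 - <<'E'
from station import optics,status
from h import *
import cv2
f=optics.grab_frame("wrist"); g=optics.grab_frame("scene")
a=cv2.resize(f["color"],(400,250));b=cv2.resize(g["color"][120:245,230:355],None,fx=3.2,fy=3.2)[:400,:400]
a=np.vstack([a,np.zeros((150,400,3),np.uint8)])
cv2.imwrite("pics/l3.png",np.hstack([a,b])[:,:,::-1])
E
```

```text
t: 8.57
eef_pos: [0.5099, -0.0249, 0.1218]
ee_rot: [-3.141, 0.0, -1.459]
force: [0.1, 0.4, -0.9]
width: 0.0572
gripper_force: 5.0
moment along tool y -0.2143 F [ 0.14  0.44 -0.94] w 0.0572 [ 0.5099 -0.0249  0.1218] [-3.141  0.    -1.459]
white rows 87 274 6304
```

View pics/l3.png

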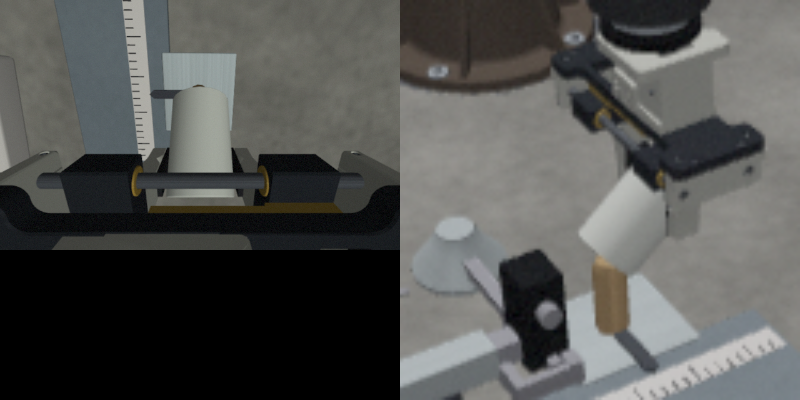

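The peg tip is inside the mouth and the cup is tipping as planned. I continue past vertical and then centre it.

```bash
python3 -m jog '[[-1,[8,0,0],0],[-1,[16,0,0],0],[-1,[24,0,0],0],[-1,[32,0,0],0],[-1,[40,0,0],0],[-1,[48,0,0],0],[-1,[55,0,0],0],[-1,[60,0,0],0],[-1,[60,0,0],0],[-1,[54,0,0],0],[-1,[47,0,0],0],[-1,[47,0,0],0]]' 5; python3 m.py
python3 - <<'E'
from station import optics,status
from h import *
import cv2
f=optics.grab_frame("wrist"); g=optics.grab_frame("scene")
a=cv2.resize(f["color"],(400,250));b=cv2.resize(g["color"][120:245,230:355],None,fx=3.2,fy=3.2)[:400,:400]
a=np.vstack([a,np.zeros((150,400,3),np.uint8)])
cv2.imwrite("pics/l4.png",np.hstack([a,b])[:,:,::-1])
E
```

```text
t: 10.22
eef_pos: [0.5152, -0.0701, 0.1217]
ee_rot: [-3.141, -0.0, -1.457]
force: [0.8, 0.2, 0.5]
width: 0.057
gripper_force: 5.0
moment along tool y 0.0289 F [0.81 0.23 0.45] w 0.057 [ 0.5152 -0.0701  0.1217] [-3.141 -0.    -1.457]
white rows 143 275 7618
```

View pics/l4.png

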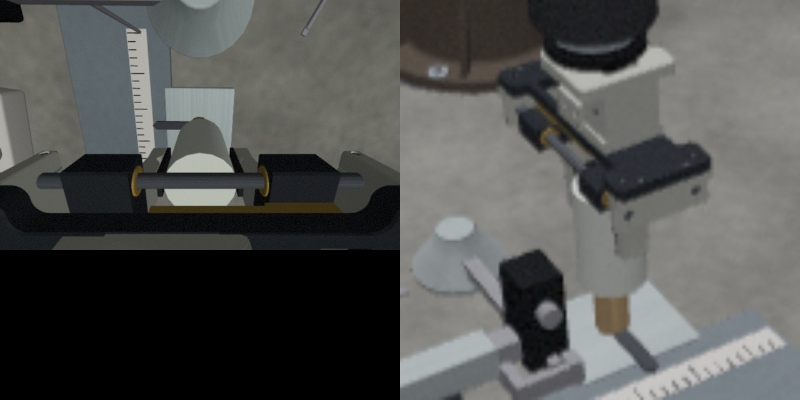

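The cup stands upright over the peg. I lower it until the rim touches, then release.

```bash
python3 -m jog '[[-1,[0,0,12],0],[-1,[0,0,24],0],[-1,[0,0,33],0],[-1,[0,0,37],0],[-1,[0,0,40],0],[-1,[0,0,42],0],[-1,[0,0,42],0],[-1,[0,0,42],0]]' 4; python3 m.py

```

```text
t: 11.38
eef_pos: [0.5153, -0.0708, 0.0798]
ee_rot: [-3.141, 0.0, -1.458]
force: [0.1, -0.0, -0.7]
width: 0.0572
gripper_force: 4.0
moment along tool y -0.037 F [ 0.08 -0.05 -0.68] w 0.0572 [ 0.5153 -0.0708  0.0798] [-3.141  0.    -1.458]
white rows 150 275 6878
```

```bash
python3 -m jog '[[-1,[0,0,2],0],[-1,[0,0,4],0],[-1,[0,0,4],0]]' 4;python3 -m jog '[[-1,[0,0,2],0],[-1,[0,0,4],0],[-1,[0,0,4],0]]' 4; python3 m.py
```

```text
t: 11.8
eef_pos: [0.515, -0.0709, 0.0753]
ee_rot: [3.141, -0.0, -1.458]
force: [-0.6, 0.2, -1.1]
width: 0.0571
gripper_force: 4.0
t: 12.18
eef_pos: [0.5152, -0.071, 0.0717]
ee_rot: [-3.142, -0.0, -1.458]
force: [-0.9, -0.7, 2.0]
width: 0.0569
gripper_force: 4.0
moment along tool y 0.3406 F [-0.88 -0.74  1.95] w 0.0569 [ 0.5152 -0.071   0.0717] [-3.142 -0.    -1.458]
white rows 152 275 6780
```

```bash
python3 -m jog '[[-1,[0,0,2],0],[-1,[0,0,2],0]]' 4;python3 -m jog '[[-0.5,[0,0,0],0],[0.3,[0,0,0],0],[1,[0,0,0],0],[1,[0,0,0],0],[1,[0,0,0],0],[1,[0,0,0],0]]' 4
python3 -m jog '[[1,[0,0,-20],0],[1,[0,0,-60],0],[1,[0,0,-110],0],[1,[0,0,-160],0],[1,[0,0,-185],0],[1,[0,0,-185],0],[1,[0,0,-185],0]]' 4
python3 - <<'E'
from station import optics,status
from h import *
import cv2
f=optics.grab_frame("wrist"); g=optics.grab_frame("scene");d=optics.grab_frame("side")
for n,k in(("w5",f),("s5",g),("d5",d)):np.savez(n+".npz",**k)
a=cv2.resize(f["color"],(400,250));b=cv2.resize(g["color"][155:255,230:363],None,fx=3,fy=3)[:300,:399]
e=cv2.resize(d["color"][90:230,290:400],None,fx=3.2,fy=3.2)
o=np.zeros((600,800,3),np.uint8);o[:250,:400]=a;o[:300,400:799]=b;o[:0];o[300:600,400:752]=e[148:448];o[260:560,:352]=e[:300]
cv2.imwrite("pics/l5.png",o[:,:,::-1])
P=np.array([.5145,-.0705])
for z in(.012,.102):
  print(z,[((proj(g,[P[0]+.028*np.cos(t),P[1]+.028*np.sin(t),z])-[230,155])*3+[400,0]).round().tolist() for t in np.arange(0,6.28,1.57)])
E
```

```text
t: 12.48
eef_pos: [0.5153, -0.0709, 0.0697]
ee_rot: [-3.141, -0.0, -1.458]
force: [-1.7, -1.2, 3.9]
width: 0.0572
gripper_force: 4.0
t: 13.22
eef_pos: [0.5152, -0.0708, 0.0695]
ee_rot: [3.141, 0.0, -1.458]
force: [0.0, -0.5, 0.3]
width: 0.0867
gripper_force: 0.0
t: 14.1
eef_pos: [0.5147, -0.0708, 0.2539]
ee_rot: [3.141, 0.0, -1.458]
force: [-0.1, -0.3, -1.1]
width: 0.0879
gripper_force: 0.0
0.012 [[612.0, 216.0], [628.0, 188.0], [587.0, 179.0], [569.0, 207.0]]
0.102 [[607.0, 133.0], [624.0, 106.0], [581.0, 97.0], [563.0, 124.0]]
```

View pics/l5.png

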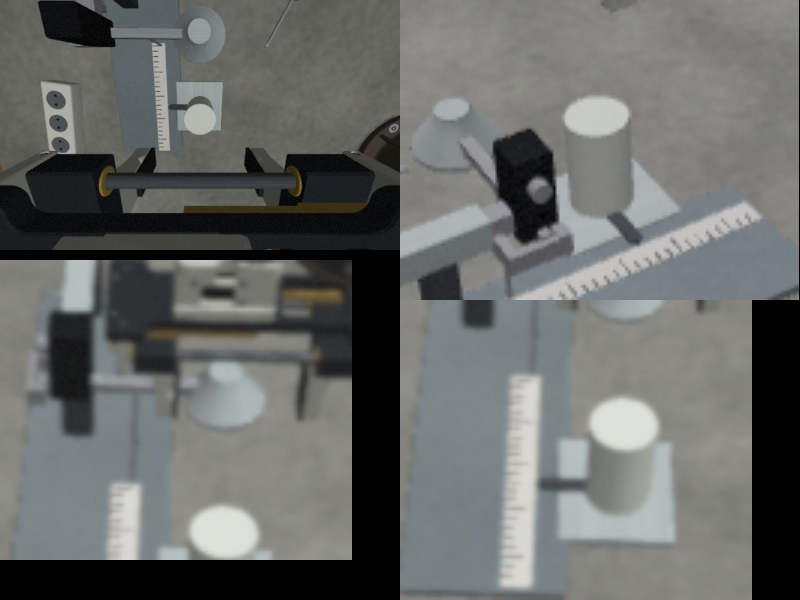

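The cup sits home: its top centre is at (597,118) in the crop against a predicted (594,115), and the rim is flat on the plate. Next, go above the lamp head and check its position in the wrist image with code.

```bash
python3 -m jog '[[1,[40,-42,0],0],[1,[80,-84,0],0],[1,[110,-114,0],0],[1,[122,-127,0],0],[1,[122,-127,0],0],[1,[122,-127,0],0]]'
python3 - <<'E'
from station import optics
from h import *
import cv2
f=optics.grab_frame("wrist"); np.savez("w6.npz",**f); cv2.imwrite("pics/w6.png",f["color"][:,:,::-1])
c=f["color"].astype(int);x=np.array([.9936,.113,0]);y=np.array([-.113,.9936,0]);h=np.array([.6544,-.178,.2094])
print("pred top corners",[proj(f,h+a*.018*x+b*.016*y).round(1).tolist() for a,b in((1,1),(1,-1),(-1,-1),(-1,1))])
m=(c.max(2)<60).astype(np.uint8);n,l,st,ce=cv2.connectedComponentsWithStats(m)
for i in range(1,n):
    if st[i,4]>150: print(st[i],ce[i].round(1))
for r in range(120,260,10): print(r,"".join("#" if v<30 else "+" if v<60 else "-" if v<110 else "." for v in c[r,240:400:2].max(1)))
E
```

```text
t: 15.0
eef_pos: [0.6545, -0.1774, 0.2538]
ee_rot: [3.14, 0.0, -1.458]
force: [-0.8, -1.1, 0.4]
width: 0.0877
gripper_force: 0.0
pred top corners [[295.4, 248.3], [294.2, 206.9], [345.8, 206.9], [344.6, 248.2]]
[545  27  59  83 647] [572.2  66.8]
[ 286  180   71   64 2892] [314.5 213.6]
[    0   236   640   164 61751] [325.6 329.6]
[408 301  17  15 167] [416. 307.]
120 -------------....----........-................--.--..-.---....---.--.-...-.-----
130 ---------------------.........-...............-.--...--.-...-.-..-.--.---.....--
140 ------------------..-.........-...............--.-..--.-----.-.....--.--.......-
150 -....-.-....-..-....-.....-...-...............-..-.......-......---.--..-.---...
160 --......-.-......--+++++++++++-........................-----.----.------.......-
170 ...........................................................-..---..-.....-......
180 ...............--....--......+##+..........-###-.............-+-..-..-..........
190 ........-..-.-.---...---++-+####################+----------..---++--------------
200 ..........--------...--...#######################+..............................
210 ...........-----.-.......##############+##########-..........---.....--...-.....
220 ..............------.....#########################............-.--..............
230 -...........-----------..+########################...........--..-..............
240 ####-..-------------------#######################+..........--..--...........###
250 ####+..-.-..-------------.-------..-----.-----..--.........+------+--+--+---####
```

The wrist view puts the head 3 mm further along tool −y and about 2.5 mm along tool +x, so I correct by that, descend and squeeze.

```bash
python3 -m jog '[[1,[2,-3,25],0],[1,[2,-3,55],0],[1,[2,-3,74],0],[1,[2,-3,74],0],[-1,[2,-3,74],0],[-1,[2,-3,74],0],[-1,[2,-3,74],0],[-1,[2,-3,74],0],[-1,[2,-3,74],0],[-1,[2,-3,74],0],[-1,[2,-3,74],0]]' 20
python3 m.py
```

```text
t: 16.42
eef_pos: [0.6589, -0.1794, 0.1811]
ee_rot: [-3.14, -0.0, -1.458]
force: [3.7, 1.6, 2.7]
width: 0.036
gripper_force: 20.0
moment along tool y -0.3926 F [3.67 1.57 2.75] w 0.036 [ 0.6589 -0.1794  0.1811] [-3.14  -0.    -1.458]
white rows 0 220 9241
```

The button is flush (width 36 mm). I draw the arm out most of the way.

```bash
python3 -m jog '[[-1,[-4,0,0],0],[-1,[-14,0,0],0],[-1,[-26,0,0],0],[-1,[-40,0,0],0],[-1,[-54,0,0],0],[-1,[-68,0,0],0],[-1,[-82,0,0],0],[-1,[-94,0,0],0],[-1,[-104,0,0],0],[-1,[-110,0,0],0],[-1,[-110,0,0],0],[-1,[-110,0,0],0]]' 25
python3 - <<'E'
from station import optics,status
from h import *
import cv2
s=status.get_state();print(s["eef_pos"],s["force"],s["width"])
ar=np.array([.5799,-.0646,.0122])
for n in("wrist","scene","side"):
    f=optics.grab_frame(n); np.savez(n+"7.npz",**f); p=proj(f,ar); print(n,p, "needle pred",proj(f,[.6036-.0124,-.1889+.1093,.0152]),proj(f,[.6036-.0124,-.1889+.1093,.12]))
    g=f["color"].astype(int).mean(2)
    u,v=p.round().astype(int)
    if 0<=u<640 and 0<=v<400:
        for r in range(v-16,v+14): print(r,*["%3d"%k for k in g[r,u-18:u+16]])
E
```

```text
t: 17.98
eef_pos: [0.6475, -0.0706, 0.1811]
ee_rot: [-3.139, -0.001, -1.458]
force: [9.5, -2.0, -0.3]
width: 0.036
gripper_force: 25.0
[ 0.64751824 -0.07057233  0.1810795 ] [ 9.46155394 -2.03161028 -0.33266253] 0.03600339661812647
wrist [378.38587154 196.33042384] needle pred [371.2671093  183.25503064] [394.2666873  217.10655087]
180 188 189 188 190 188 190 188 190 187 189 188 191 189 187 169 127 106 108 110 104 108 106 108 108 106 107 105 107 108 107 108  97 117 153
181 187 188 189 188 189 190 188 188 187 189 189 191 189 186 165 126 108 107 108 109 105 105 105 105 108 109 105 105 104 104 108  98 120 155
182 188 189 188 189 190 188 187 188 190 189 188 189 188 193 159 119 111 107 107 106 108 107 108 108 106 106 107 107 107 109 102  98 123 158
183 188 185 190 188 188 191 190 188 188 187 189 190 188 189 159 116 105 105 108 105 106 108 106 104 105 106 103 107 104 107 101  95 127 157
184 159 174 187 189 189 188 188 188 187 178 169 174 185 188 157 117 106 109 105 108 106 107 107 107 104 103 105 101 107 106  98  98 130 160
185 102 156 187 188 187 189 189 188 185 146 105 123 167 187 157 114
[... 11335 characters left out ...]

203 127 128 127 128 128 130 139 171 196 202 205 210 213 216 217 213 198 163 134 128 129 129 128 132 155 178 185 186 186 185 187 189 189 191
204 127 127 128 128 128 130 139 164 182 186 190 199 212 216 216 213 194 161 135 130 128 128 129 134 155 178 184 187 186 186 187 188 190 190
205 125 128 126 126 128 129 145 176 199 206 208 211 216 216 216 212 192 156 133 128 128 128 130 134 155 178 185 185 187 187 186 188 189 191
206 127 126 127 126 127 129 146 174 195 201 208 215 216 217 216 211 191 153 132 128 127 128 129 136 156 178 184 185 187 185 185 187 190 191
207 129 129 127 127 125 129 141 160 174 180 196 213 214 216 216 212 191 153 131 128 128 130 130 134 156 179 185 185 185 184 186 187 188 192
```

Without viewing more pictures I read the pixel values directly. Needle tip: wrist (370.5,186), scene (305,237), side (330,188). Arrow tip: wrist (376,197), scene (308.5,235.5), side (332.5,193.7). I triangulate both.

```bash
cat >> h.py <<'E'
def tri3(obs):
    r=least_squares(lambda P:np.concatenate([(proj(f,P)-o) for f,o in obs]),[.58,-.07,.015],loss="soft_l1");return r.x,r.fun.round(2)
def rel(a,n):
    x=np.array([.9936,.113,0]);y=np.array([-.113,.9936,0]);d=(np.asarray(a)-n)*1000;print("arrow-needle local mm",round(d@x,2),round(d@y,2),round(d[2],2))
E
python3 - <<'E'
from h import *
W,S,D=[dict(np.load(n+"7.npz")) for n in("wrist","scene","side")]
a=tri3([(W,[376,197]),(S,[308.5,235.5]),(D,[332.7,193.6])]);n=tri3([(W,[370.5,186]),(S,[305,237]),(D,[330,188])])
print(a,n);rel(a[0],n[0])
a=tri3([(S,[308.5,235.5]),(D,[332.7,193.6])]);n=tri3([(S,[305,237]),(D,[330,188])]);rel(a[0],n[0])
for f,pa,pn in((W,[376,197],[370.5,186]),(S,[308.5,235.5],[305,237]),(D,[332.7,193.6],[330,188])): rel(onz(f,pa,.010),onz(f,pn,.012))
E
```

```text
(array([ 0.5825622 , -0.06430639,  0.01342235]), array([ 0.24, -0.37,  0.69, -0.37, -0.54,  0.2 ])) (array([ 0.59231304, -0.07796983,  0.020528  ]), array([ 0.34, -0.23,  0.71, -0.05, -0.59,  0.  ]))
arrow-needle local mm -8.14 14.68 -7.11
arrow-needle local mm -7.7 14.15 -7.37
arrow-needle local mm -7.41 13.64 -2.0
arrow-needle local mm -2.03 11.39 -2.0
arrow-needle local mm -8.02 18.13 -2.0
```

```bash
python3 -m jog '[[-1,[-4,-0.3,0],0],[-1,[-8,-0.6,0],0],[-1,[-11,-0.9,0],0],[-1,[-13,-1,0],0],[-1,[-13,-1,0],0],[-1,[-13,-1,0],0]]' 25
python3 - <<'E'
from station import optics,status
from h import *
s=status.get_state();print(s["eef_pos"],s["force"],s["width"])
for n,(u,v),h,w in(("wrist",(372,198),17,17),("scene",(308,235),10,12),("side",(331,191),9,10)):
    f=optics.grab_frame(n); np.savez(n+"8.npz",**f); g=f["color"].astype(int).mean(2);print(n,"col0",u-w)
    for r in range(v-h,v+h): print(r,*["%3d"%k for k in g[r,u-w:u+w]])
E
```

```text
t: 18.88
eef_pos: [0.6462, -0.0579, 0.1811]
ee_rot: [-3.14, -0.001, -1.458]
force: [4.9, -3.3, 1.2]
width: 0.0359
gripper_force: 25.0
[ 0.6462376  -0.05788849  0.18110311] [ 4.87884795 -3.2831471   1.21452092] 0.03591019834502558
wrist col0 355
181 174 174 173 172 172 172 182 191 189 189 189 189 187 186 187 187 188 187 189 160 115 104 105  98  78  54  62  57  58  57  56  66  71  80
182 121 119 119 122 118 120 161 188 189 188 189 189 189 189 188 188 188 189 188 157 114 106 101  73  47  43  52  52  50  48  52  52  48  52
183 116 116 114 114 117 117 159 188 190 186 189 190 187 187 187 186 188 186 188 150 108 101  77  47  43  61  63  60  65  66  63  65  62  60
184 188 187 188 186 185 188 186 188 189 190 189 188 188 186 179 173 183 186 188 149 102  77  45  45  59  62  60  63  60  60  62  57  62  63
185 186 186 187 185 186 186 187 188 185 188 192 189 188 176 136 119 154 181 185 141  75  53  52  67  62  59  63  61  63  62  62  63  61  60
186 188 187 188 189 187 188 188 188 186 187 190 187 189 144  71  58  85 145 167 123  51  58  56  63  62  59  63  63  65  61  61  60  61  57
187 188 188 189
[... 6745 characters left out ...]
 116 111 111 110 111 128 153
192 134 152 176 194 206 209 213 213 205 195 194 171 124  94  90  89  87  86  94 104
193 135 153 176 188 194 197 206 214 215 212 199 160 107  80  78  79  78  79  78  80
194 137 154 182 196 200 206 213 216 217 215 202 164 110  81  76  75  76  75  78  78
195 135 156 177 184 188 201 214 216 217 216 205 172 127  98  89  88  88  86  92 101
196 136 159 181 184 186 200 214 217 217 216 204 175 138 124 121 119 117 117 132 150
197 136 158 183 193 198 209 216 217 217 215 205 175 141 129 128 128 127 129 152 176
198 134 151 171 178 188 205 214 217 217 215 204 173 141 129 128 129 127 128 157 183
199 136 160 189 202 207 211 214 216 216 214 201 168 139 131 130 128 127 132 156 182
```

```bash
python3 - <<'E'
from h import *
W,S,D=[dict(np.load(n+"8.npz")) for n in("wrist","scene","side")]
A=[(W,[374.5,186]),(S,[308,235.7]),(D,[332.9,193.6])];N=[(W,[369.8,185.6]),(S,[309.8,234.7]),(D,[330,191.6])]
a=tri3(A);n=tri3(N);print(a,n);rel(a[0],n[0])
a0,n0=a[0],n[0]
for (f,pa),(_,pn) in zip(A,N): rel(onz(f,pa,a0[2]),onz(f,pn,n0[2]))
y=np.array([-.113,.9936,0]);print([(proj(f,n0+.001*y)-proj(f,n0)).round(2) for f,_ in N],[(proj(f,n0+[0,0,.001])-proj(f,n0)).round(2) for f,_ in N])
print("cams in local", [f["cam_to_world"][:3,3].round(2) for f in(W,S,D)])
E
```

```text
(array([ 0.58457927, -0.06430494,  0.01352562]), array([ 0.57, -0.38,  1.52, -0.13, -1.46,  0.09])) (array([ 0.59151744, -0.06551173,  0.02107991]), array([ 0.48,  0.03,  0.32,  0.4 , -0.93, -0.21]))
arrow-needle local mm -6.76 1.98 -7.55
arrow-needle local mm -6.67 2.46 -7.55
arrow-needle local mm -6.72 -1.57 -7.55
arrow-needle local mm -8.21 0.86 -7.55
[array([-0.05,  0.88]), array([ 0.34, -0.15]), array([-0.01,  0.28])] [array([0.15, 0.23]), array([-0.01, -0.3 ]), array([ 0.  , -0.22])]
cams in local [array([ 0.66, -0.14,  0.32]), array([ 1.49, -0.44,  0.88]), array([0.5 , 0.68, 0.98])]
```

Needle and arrow are about 1.3 mm apart once the needle's half thickness is allowed for. I make that last correction, let it settle and confirm.

```bash
python3 -m jog '[[-1,[-1.3,-0.3,0],0],[-1,[-1.3,-0.3,0],0],[-1,[-1.3,-0.3,0],0],[-1,[-1.3,-0.3,0],0],[-1,[-1.3,-0.3,0],0],[-1,[-1.3,-0.3,0],0]]' 25
python3 - <<'E'
from station import optics,status
from h import *
s=status.get_state();print(s["t"],s["eef_pos"],s["force"],s["width"],np.abs(s["qd"]).max())
f=optics.grab_frame("wrist");g=f["color"].astype(int).mean(2)
for r in range(176,194): print(r,*["%3d"%k for k in g[r,365:392]])
d=optics.grab_frame("scene")["color"].astype(int);o=np.load("s5.npz")["color"].astype(int)
m=lambda c:[x.mean().round(1) for x in np.where(c[184:200,284:312].min(2)>200)]
print("cup top centroid before/after",m(o),m(d))
E
```

```text
t: 19.77
eef_pos: [0.6461, -0.0567, 0.1811]
ee_rot: [-3.141, -0.001, -1.458]
force: [3.5, -3.9, 3.0]
width: 0.036
gripper_force: 25.0
19.775 [ 0.64611878 -0.05671324  0.18109987] [ 3.46146582 -3.87223116  2.98530884] 0.0359727290927021 0.0014860656019561784
176 188 185 187 190 185 188 189 189 189 167 128 102 101 103 105 107 105 104 103 105 105 102 102 104 105 104  96
177 190 187 187 187 188 188 187 187 190 166 122 104 102 104 103 105 103 104 103 106 102 105 102 102 103 102  96
178 188 188 185 188 187 189 188 189 188 158 119 105 103 106 104 103 104 105 105 106 105 103 106 104 101 102  94
179 189 188 190 187 185 191 188 187 187 158 114 106 107 106 101  94  93  93  91  93  93  94  92  93  91  87  84
180 188 188 189 187 190 189 190 188 187 160 115 104 106 101  77  58  60  63  58  58  56  59  58  59  60  60  61
181 189 189 189 186 189 186 188 187 188 156 111 107  97  78  47  50  53  57  54  50  50  52  52  52  52  54  53
182 188 188 187 189 187 186 190 187 188 152 107  99  77  47  50  58  63  60  64  60  66  63  60  61  63  62  62
183 187 191 187 186 188 189 188 189 189 149 100  77  51  5
[... 659 characters left out ...]
03 107  99  81  63  63  60  63  63  63  60  60  64  62  58  65  60
190 187 187 189 188 176 128  66  52  57  70  95 104 109 100  81  65  65  68  64  60  66  66  63  65  65  64  62
191 187 189 186 189 187 168 110  56  54  54  80 104 106 106  97  88  83  84  86  82  86  81  85  83  81  82  94
192 186 184 190 189 188 188 143  69  54  55  68  90 102 104 105 107 104 106 102 105 106 103 101 103 100  95 128
193 186 188 187 187 189 192 167 118  66  53  58  70  92 106 105 108 107 102 102 106 104 104 104 104  94 100 134
cup top centroid before/after [np.float64(nan), np.float64(nan)] [np.float64(12.5), np.float64(10.4)]<stdin>:7: RuntimeWarning: Mean of empty slice.
  ret = ret.dtype.type(ret / rcount)
```

```bash
python3 - <<'E'
from station import optics,order
import numpy as np
o=np.load("d5.npz")["color"].astype(int);d=optics.grab_frame("side")["color"].astype(int)
a=np.abs(o-d).mean(2)[176:212,335:385]
print([round(x,1) for x in a.mean(1)[::3]])
E
```

```text
[np.float64(20.3), np.float64(2.4), np.float64(2.9), np.float64(2.6), np.float64(2.2), np.float64(2.6), np.float64(2.1), np.float64(2.4), np.float64(2.3), np.float64(2.7), np.float64(2.9), np.float64(2.9)]
```

The lower part of the cup and the plate look the same as before the lamp arm was drawn out, so the cup has not moved. Handing in.

```bash
python3 -c "from station import order; print(order.job_done())"
```

```text
the job is handed in; nothing more can be done
None
```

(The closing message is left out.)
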